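# Draw a filter cassette tight with its cam lock

## Robot

A 7-joint arm with a two-finger parallel gripper is mounted at the origin on the work surface. World frame = base frame: x ahead of the robot, y to its left, z up, the work surface at z = 0. Lengths are in m, angles in rad, forces in N, time in s.
With the tool pointing down it reaches from about 0.425 to 0.925 m from the base axis. Payload 6.8 kg.
Tool frame: the origin (TCP) lies at the very end of the fingers, on their centre line; the grasp point (between the pads) lies 19 mm behind it; z points along the fingers, y is the line along which they close (so a half turn about z gives the same grasp; the last joint's range is limited). The gripper opens to 85 mm and grips with 20 to 120 N. Pads are 22 mm wide; open, the fingers measure 114 mm over their backs; the gripper's body (76 mm by 85 mm) begins 54 mm behind the grasp point. The pads swing forward as they close: fully open they stand 13 mm farther back than shut.
Start: joints at [1.071, 0.477, 0.022, 1.555, -0.011, 1.109, -0.083], TCP at [0.258, -0.624, 0.231] pointing down, gripper open.
Joint ranges: [-2.96, 2.96], [-0.34, 2.1], [-1.41, 1.46], [0.24, 2.44], [-1.37, 4.51], [0.17, 1.92], [-2.96, 2.96]. Speed limits (rad/s): [2.39, 2.39, 3.14, 3.14, 3.14, 3.14, 3.14].

## Interface

Orientations are given as a rotation vector (axis times angle).
In Python, from bench import get_obs, viewer, r gives the robot as it stands. The module is installed in compiled form; this text tells all that it offers.
- The arm moves only by the tool play_rows, never from a script. Its argument "commands" is a list that holds one entry, the list of rows, each a list of 5 numbers: the gripper's target within -1 to 1 (shut at 1, half-way at 0, fully open at -1), then the shift along the tool's x, y, z scaled (see below), then the turn about the tool's z scaled (see below). A call has 1 to 12 rows; each row is the pose to reach, as a shift and turn from the pose commanded when the call began, along the tool's axes at that moment; what a row does not reach only later rows make up. The controller multiplies each number of a shift by 0.2 m and each number of a turn by pi/2 rad. A row lasts 1/12 s, in which the tool goes at most 41.7 mm and 7.16 degrees, less where a joint would pass 70% of its speed; a pose out of reach is approached as far as the arm can. A call with a number of a shift or a turn outside -1 to 1 is refused whole. A call with a gripper value outside its range is refused whole. The fingers move at their own pace and stop on an object; "grip_force" is the grip in N (left out, the last holds). Time passes only in rows, so rows that repeat a pose let the fingers close. It gives the time, the measured TCP pose, the force, the opening and the grip force at its end, in the units of the state.
- get_obs(): the state, without advancing time (a new reading comes with each control period).
- viewer.grab_frame(name): name is "scene" or "side" or "wrist"; returns a dict with "pixels" (400x640x3 uint8, red, green, blue), "fovy" (degrees; the focal length in pixels is half the picture's height over the tangent of half this angle, whatever the lens; pixels are square), "cx", "cy" (the principal point, pixels), "world_to_cam" (4x4, takes a point from world to camera coordinates); the wrist camera has in their place "hand_eye" (4x4, takes a point from camera to tool coordinates, whose origin is the TCP and whose axes are the flange's). Camera axes: x right, y up, looking along -z (the intrinsics and any distortion apply to the point x, -y, -z); pixel columns grow to the right and rows downward; lengths in m; the calibration is good to about 2 mm. A picture is of the moment at which its call begins: read the wrist's pose just before it. There is no depth.
- r.hand_in(): hands the job in; it is judged then, once.
Trained networks look in a picture, given as the dict that the camera call returned (one of the last four; its "shot" number tells which), for a name from the list of things; names that differ only in an ending like _2 or _b are one class to them, and where a whole thing is asked for, a point or a joint stands for the part that bears it (a point fixed in the world has none). Each returns a list of dicts, best first, with "score" (0 to 1); they miss things now and then, are a little off and sometimes report something else, mostly with a low value. They report only what shows in the picture. A call takes as long as a camera call. They do not tell look-alikes from the thing itself.
- viewer.trace(picture, thing): "pixels" (400x640 bool, what is visible of it) and "rect" ([left, top, right, bottom] in pixels, round what is visible of it).
The state is a dict: "clock": time; "joints": joint angles; "qvel": joint speeds; "tau": joint torques, N m; "tcp_pos": TCP position; "orientation": TCP orientation; "contact_force": force on the tool from outside, world axes, zero at the start; "moment": the same for the moment, N m; "grip_width": finger opening in m; "gripper_force": force on a finger pad.
Only numpy, scipy, OpenCV 4.12 (cv2) and the standard library are available. Lean on these libraries where they do the work, as an engineer would, in place of code of your own. Each camera call takes 0.05 s, during which the arm holds its last target. There are 200 camera calls.

## Task

Slide the orange filter cassette along its guides until it just meets the black rubber seal, so that its upright bolt pin stands in the open mouth of the yellow cam. Then turn the cam's red handle clockwise, roughly half a turn, until the hook has drawn the cassette firmly into the seal, about 2 mm past first touch, give or take 1 mm, without ever crushing the seal. Let go and leave the cassette locked, and do not disturb the stock standing around.

Things in the scene. Friction and masses are not known exactly. Their poses are not given: they have to be found in the camera images.
- housing: Fixed filter housing: aluminium tray 6 mm thick, 270 x 190 mm, grey deck (top 26 mm up) at its far end. Origin: underside, on the centre line, 56 mm before the cam's axis. Its +x is the way the cassette slides in, z up. Guides keep the cassette square (1.2 mm play each side). Within 60 mm of the cam's axis nothing but the handle is over 57 mm tall.
- seal: Fixed holder of two black rubber seal pads on the deck's near side. Its frame is the housing's and tells nothing of the rubber, whose face lies 6.5 to 13.5 mm before this origin (-x), different each time, found by touch (springy, 10 N per mm of squeeze, both pads together). Tight is 9 to 32 N (0.9 to 3.2 mm of squeeze); over 38 N crushes it. Once let go, the cassette springs back to first touch.
- cassette: Loose filter cassette: black frame, orange pleats, 70 (x) x 160 (y) x 40 mm high, 0.65 to 0.95 kg, standing in the guides on the tray. Origin: middle of its underside. Its +x points to the cam; flat front face 35 mm ahead of the origin. It starts 23 to 57 mm short of the seal. Sliding it takes 2 to 5 N.
- cassette_grip (a point): Centre of the black grip bar on top of the cassette: bar 12 mm thick (x), 70 mm long (y), 24 mm high, above the middle of the cassette; this point is 68 mm above the work surface, bar's top 80 mm, top of the cassette's frame 46 mm. The bolt pin is 76.5 mm ahead of it.
- bolt_pin (a point): Upright steel pin, 8 mm in diameter, at the end of the cassette's draw bolt, 41.5 mm ahead of its front face; the point is near the pin's top, 54 mm above the work surface (pin's top 56 mm). The hook slips behind it only if its centre is within about 30 mm of the cam's axis.
- cam_grip (a point): Centre of the red T handle on the cam's upright axis: bar 12 mm thick (along this point's x), 60 mm long (y), from 66 to 94 mm above the work surface; this point is at 82 mm. The point turns with the cam. The yellow hook lies below it, 42 to 52 mm up.
- cam (a joint): Cam angle, rad: 0 with the yellow hook's mouth open to the cassette; grows clockwise seen from above; range -0.6 to 4.1, starts -0.5 to 0.1. From 0.5 rad on the hook stands behind the pin; its inner face is a spiral that then holds the pin's centre at 30.4 - 4.2 x (angle - 0.45) mm from the cam's axis. Turning takes 0.06 N m free, up to 0.4 tight; friction keeps it where it is left.
- cartridge: Bystander: orange round filter cartridge, 64 mm in diameter, 90 mm high, upright; origin at the centre of its underside. Stock stands 160 to 200 mm left and right of the housing's centre line.
- can: Bystander: white and metal filter can, 68 mm in diameter, 85 mm high, upright; origin at the centre of its underside.
- carton: Bystander: yellow carton 90 x 70 x 60 mm high; origin at the centre of its underside.
Mind the look-alikes: they are no part of the job. What is shaped like the cassette but blue, green or purple is not meant.

How it is judged:
On the way, in this order (a step that is already met when the one before it is completed fails the run):
1. the bolt pin stands in the mouth of the cam, no farther than 30.5 mm from the cam's axis, before the cam has been turned past 0.4 rad (horizontal distance between bolt_pin and cam_grip below 0.0305 m and value of joint cam below 0.4 rad), for 0.2 s.
2. the hook has been turned behind the pin (cam past 1.2 rad, pin still inside) (value of joint cam above 1.2 rad and horizontal distance between bolt_pin and cam_grip below 0.0305 m), for 0.2 s.
At the end, for the whole second after the job is handed in: Cassette presses on the seal with 9 to 32 N, held by the cam's hook (over 6 N on the pin); cam past 1.2 rad; pin within 29.5 mm (level) of the cam's axis; cassette flat and square to the housing within 0.06 rad, at rest (contact force between cassette and seal between 9 and 32 N and contact force between cam and cassette above 6 N and value of joint cam above 1.2 rad and horizontal distance between bolt_pin and cam_grip below 0.0295 m and angle between the x axis of cassette and the x axis of housing, either way round below 0.06 rad and angle between cassette's own z axis and vertical below 0.06 rad and linear speed of cassette below 0.01 m/s); the robot touches nothing.
It fails at once if the cassette presses on the rubber seal with more than 38 N: the seal is crushed (contact force between cassette and seal above 38 N).
It fails at once if a piece of stock beside the housing is moved by more than 20 mm (distance of any of cartridge, can, carton from where it was at the start of the episode above 0.02 m).
It also fails if it takes over 62 s, if anything falls off the work surface, if the arm or the gripper's body presses on something with over 40 N, if the wrist force passes 120 N, or if a joint passes its speed limit or range.

## Working session

There is one attempt and no reset: what is moved stays moved. The work goes in short steps, Python scripts to look and compute and a tool call to move; the robot and the scene stay as the last step left them, time stands still between calls to the robot, and variables do not carry over. Pictures are saved under pics/ and viewed, at most 10 in all, crops included, and the job is handed in when it is done.

Besides the shell and the picture viewer there is one more tool, called after "Call:" as name([rows], argument=value, ...), one row to a line, values as JSON. play_rows: Moves the arm, as the interface text tells. Shifts and turns lie within -1 to 1; 1 stands for 0.2 m of shift or pi/2 rad of turn. Its arguments: {"type":"object","properties":{"commands":{"type":"array","items":{"type":"array","items":{"type":"array","items":{"type":"number","minimum":-1,"maximum":1}}}},"grip_force":{"type":"number"}},"required":["commands"]}

```bash
mkdir -p pics; ls; cat > h.py <<'E'
import numpy as np, cv2
from scipy.spatial.transform import Rotation as R
from bench import get_obs, viewer, r
def K(p):
    f=200/np.tan(np.radians(p['fovy'])/2); return f,p['cx'],p['cy']
def save(p,n): cv2.imwrite('pics/'+n,p['pixels'][:,:,::-1])
def w2c(p,o=None):
    if 'world_to_cam' in p: return np.array(p['world_to_cam'])
    T=np.eye(4);T[:3,:3]=R.from_rotvec(o['orientation']).as_matrix();T[:3,3]=o['tcp_pos']
    return np.linalg.inv(T@np.array(p['hand_eye']))
def proj(p,X,o=None):
    f,cx,cy=K(p);M=w2c(p,o);c=np.atleast_2d(X)@M[:3,:3].T+M[:3,3]
    return np.c_[cx+f*c[:,0]/-c[:,2],cy-f*c[:,1]/-c[:,2]]
def ray(p,u,v,z,o=None):
    f,cx,cy=K(p);M=np.linalg.inv(w2c(p,o))
    d=M[:3,:3]@np.array([(u-cx)/f,-(v-cy)/f,-1]);c=M[:3,3]
    return c+d*(z-c[2])/d[2]
E
python3 - <<'E'
from h import *
o=get_obs();print(o)
for n in ['scene','side']:
    p=viewer.grab_frame(n);save(p,n+'.png');print(n,[k for k in p],p['fovy'],p['cx'],p['cy'])
    for t in ['cassette','housing','cassette_grip','bolt_pin','cam_grip','cam','seal','cartridge','can','carton']:
        try: print(t,[(round(d['score'],2),d['rect'],int(d['pixels'].sum())) for d in viewer.trace(p,t)][:3])
        except Exception as e: print(t,e)
E
```

```text
pics
{'clock': 0.0, 'joints': array([ 1.07087215,  0.47780085,  0.02235247,  1.55646623, -0.01151135,
        1.10931044, -0.08311183]), 'qvel': array([-1.82166017e-03,  8.45459963e-05,  2.33089959e-06, -1.62926943e-03,
        3.34083670e-04, -4.40513001e-04,  3.46878136e-04]), 'tau': array([ 6.33341242e-04, -5.96463454e+01,  1.60805717e+00, -2.81207514e+01,
        1.23662793e-02,  9.29043337e-03, -2.15229426e-05]), 'tcp_pos': array([ 0.25751577, -0.62329393,  0.23031923]), 'orientation': array([-3.07974170e+00, -6.11187454e-01,  7.72526437e-04]), 'contact_force': array([0.22742806, 0.50787597, 0.38044321]), 'moment': array([-0.02650039,  0.0074862 , -0.00571007]), 'gripper_force': 0.0, 'grip_width': 0.08567346093277693}
scene ['pixels', 'fovy', 'cx', 'cy', 'world_to_cam', 'shot'] 42.350375653696425 319.0169537207147 204.32171848284128
cassette [(0.72, [278.2, 175.0, 344.2, 226.3], 1943), (0.72, [343.2, 119.0, 396.9, 170.6], 1435), (0.68, [128.5, 222.3, 197.4, 280.0], 2273)]
housing [(0.69, [261.5, 161.7, 370.6, 269.9], 4582), (0.2, [277.1, 176.8, 342.0, 222.6], 1925)]
cassette_gri
[... 909 characters left out ...]
87.0, 266.2], 4156)]
cassette_grip [(0.93, [278.1, 151.5, 318.2, 186.1], 880), (0.89, [363.4, 139.3, 401.7, 173.4], 867), (0.76, [299.5, 280.5, 382.9, 339.7], 2913)]
bolt_pin [(0.94, [303.3, 277.1, 382.5, 334.0], 2934), (0.75, [121.8, 252.8, 188.5, 315.3], 2380), (0.69, [313.1, 197.5, 354.7, 243.4], 1282)]
cam_grip [(0.74, [283.5, 180.9, 307.2, 211.1], 261)]
cam [(0.67, [278.8, 184.9, 309.1, 213.7], 317), (0.54, [308.4, 199.2, 357.6, 245.0], 1264)]
seal [(0.57, [292.2, 192.5, 330.9, 231.6], 202), (0.53, [304.2, 199.9, 359.0, 247.6], 1365)]
cartridge [(0.94, [338.5, 161.9, 359.7, 201.7], 630)]
can [(0.62, [263.2, 233.6, 292.0, 281.2], 1104)]
carton [(0.74, [221.6, 219.9, 269.5, 263.3], 1291)]
```

```bash
python3 - <<'E'
import cv2,numpy as np
a=cv2.imread('pics/scene.png')[130:330,220:430];b=cv2.imread('pics/side.png')[130:290,210:410]
a=cv2.resize(a,None,fx=2.8,fy=2.8,interpolation=2)[:560,:];cv2.imwrite('pics/a.png',a)
b=cv2.resize(b,None,fx=3.6,fy=3.6,interpolation=2);cv2.imwrite('pics/b.png',b)
E
```

```text
(no output)
```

View pics/a.png

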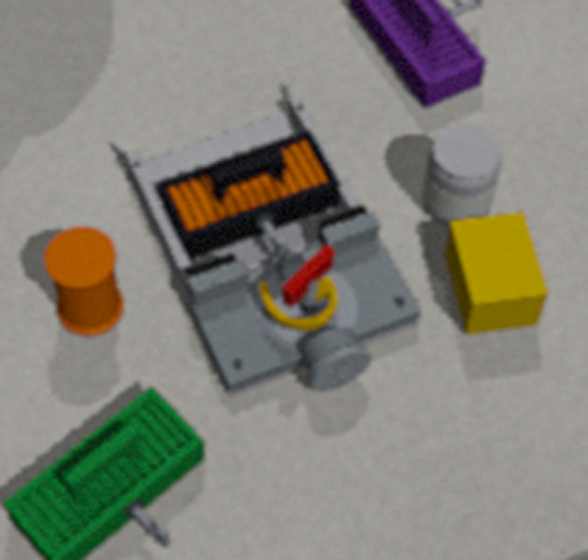

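View pics/b.png

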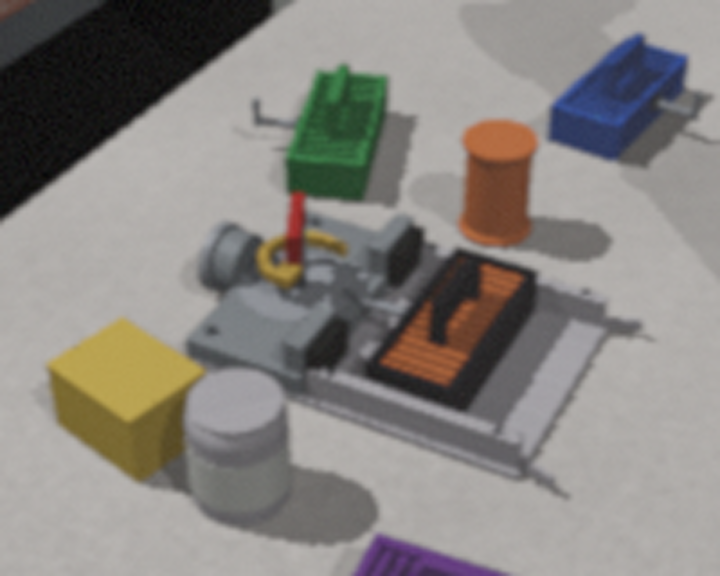

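The scene view shows the housing at about (315,215), with the orange cassette at (310,197), the red handle at (331,228), the cartridge at (250,228), and the can and carton at (385,195) and (398,230). The side view shows the red handle at (292,193) and the orange cassette at (337,220).

```bash
cat >> h.py <<'E'
def mask(p,t,i=0):
    return viewer.trace(p,t)[i]
def cen(m):
    y,x=np.nonzero(m); return x.mean(),y.mean()
def red(p,box=None):
    h=cv2.cvtColor(p['pixels'],cv2.COLOR_RGB2HSV)
    m=((h[...,0]<5)|(h[...,0]>174))&(h[...,1]>170)&(h[...,2]>90); return m
E
python3 - <<'E'
from h import *
P={n:viewer.grab_frame(n) for n in ['scene','side']}
s=P['scene'];d=P['side']
a=lambda x,y:(220+x/2.8,130+y/2.8); b=lambda x,y:(210+x/3.6,130+y/3.6)
print('cam scene',ray(s,*a(309,275),.082),'side',ray(d,*b(296,228),.080))
for q,z in [((230,388),.026),((418,315),.026)]: print('deck far corner',ray(s,*a(*q),z))
print('bar top ends',[ray(s,*a(*q),.08) for q in [(215,180),(283,157)]],[ray(d,*b(*q),.08) for q in [(438,290),(476,255)]])
print('frame top corners scene',[ray(s,*a(*q),.046).round(3) for q in [(158,186),(305,133),(190,243),(340,182)]])
print('frame side',[ray(d,*b(*q),.046).round(3) for q in [(370,363),(460,252),(468,388),(537,272)]])
print('pads',[ray(s,*a(*q),.05).round(3) for q in [(188,270),(235,262),(325,222),(370,208)]])
for t in ['cartridge','can','carton']:
  for p,n in ((s,'s'),(d,'d')):
    m=mask(p,t); print(t,n,ray(p,*cen(m['pixels']),.04).round(3))
E
```

```text
cam scene [0.61961233 0.05914279 0.082     ] side [0.61317458 0.05759344 0.08      ]
deck far corner [ 0.66966547 -0.03495211  0.026     ]
deck far corner [0.66413324 0.14881719 0.026     ]
bar top ends [array([0.4932695 , 0.01904859, 0.08      ]), array([0.49216637, 0.08652587, 0.08      ])] [array([0.48439677, 0.07390554, 0.08      ]), array([0.47863832, 0.02268127, 0.08      ])]
frame top corners scene [array([ 0.457, -0.026,  0.046]), array([0.451, 0.127, 0.046]), array([ 0.528, -0.019,  0.046]), array([0.516, 0.135, 0.046])]
frame side [array([0.508, 0.133, 0.046]), array([ 0.51 , -0.017,  0.046]), array([0.435, 0.123, 0.046]), array([ 0.447, -0.022,  0.046])]
pads [array([ 0.557, -0.032,  0.05 ]), array([0.565, 0.011, 0.05 ]), array([0.555, 0.103, 0.05 ]), array([0.556, 0.148, 0.05 ])]
cartridge s [ 0.526 -0.12   0.04 ]
cartridge d [ 0.531 -0.128  0.04 ]
can s [0.546 0.249 0.04 ]
can d [0.548 0.244 0.04 ]
carton s [0.656 0.229 0.04 ]
carton d [0.645 0.241 0.04 ]
```

Call:
play_rows([
  [[-1,0.83,-0.88,-0.35,0],[-1,0.83,-0.88,-0.35,0],[-1,0.83,-0.88,-0.35,0],[-1,0.83,-0.88,-0.35,0],[-1,0.83,-0.88,-0.35,0],[-1,0.83,-0.88,-0.35,0],[-1,0.83,-0.88,-0.35,0]],
])

```text
clock: 2.08
tcp_pos: [0.3489, -0.3912, 0.304]
orientation: [3.078, 0.627, 0.007]
contact_force: [1.8, -0.5, 0.6]
grip_width: 0.0853
gripper_force: 0.0
```

Call:
play_rows([
  [[-1,0.83,-0.88,0,0],[-1,0.83,-0.88,0,0],[-1,0.83,-0.88,0,0],[-1,0.83,-0.88,0,0],[-1,0.83,-0.88,0,0],[-1,0.83,-0.88,0,0],[-1,0.83,-0.88,0,0]],
])

```text
clock: 2.67
tcp_pos: [0.4329, -0.1647, 0.3019]
orientation: [-3.077, -0.627, -0.004]
contact_force: [0.7, 0.3, 0.3]
grip_width: 0.0853
gripper_force: 0.0
```

Call:
play_rows([
  [[-1,0.83,-0.88,0,-0.75],[-1,0.83,-0.88,0,-0.75],[-1,0.83,-0.88,0,-0.75],[-1,0.83,-0.88,0,-0.75],[-1,0.83,-0.88,0,-0.75],[-1,0.83,-0.88,0,-0.75],[-1,0.83,-0.88,0,-0.75],[-1,0.83,-0.88,0,-0.75],[-1,0.83,-0.88,0,-0.75],[-1,0.83,-0.88,0,-0.75],[-1,0.83,-0.88,0,-0.75]],
])

```text
clock: 3.58
tcp_pos: [0.5166, 0.0538, 0.3012]
orientation: [-2.221, -2.222, -0.0]
contact_force: [-0.3, 0.8, 0.0]
grip_width: 0.0856
gripper_force: 0.0
```

```bash
python3 - <<'E'
from h import *
o=get_obs();p=viewer.grab_frame('wrist');save(p,'w1.png')
print(o['joints'].round(3),o['orientation'],np.array(p['hand_eye']).round(4),p['fovy'],p['cx'],p['cy'])
np.savez('w1.npz',M=w2c(p,o),k=K(p))
m=red(p);print('red',cen(m),m.sum())
for t in ['cassette','cam','housing','seal','cassette_grip','cam_grip']:
    print(t,[(round(d['score'],2),d['rect'],ray(p,*cen(d['pixels']),.06,o).round(4)) for d in viewer.trace(p,t)][:2])
E
```

```text
[ 0.288  0.206 -0.589  1.805  0.124  1.167 -0.339] [-2.22067964e+00 -2.22211408e+00 -4.65542230e-05] [[-2.000e-04  9.532e-01  3.023e-01  7.690e-02]
 [ 1.000e+00  4.000e-04 -5.000e-04  5.000e-04]
 [-6.000e-04  3.023e-01 -9.532e-01 -1.419e-01]
 [ 0.000e+00  0.000e+00  0.000e+00  1.000e+00]] 66.25916282072356 316.69734183335476 196.71897020727525
red (np.float64(401.653488372093), np.float64(165.05581395348838)) 430
cassette [(0.93, [258.3, 96.5, 350.3, 220.3], array([0.4848, 0.0628, 0.06  ])), (0.88, [290.1, 335.7, 334.7, 349.8], array([ 0.511 , -0.2296,  0.06  ]))]
cam [(0.76, [370.7, 138.1, 417.3, 191.5], array([0.6222, 0.0522, 0.06  ]))]
housing [(0.69, [198.7, 84.7, 454.0, 226.0], array([0.549 , 0.0714, 0.06  ])), (0.61, [299.7, 245.9, 350.3, 316.2], array([ 0.528 , -0.1184,  0.06  ]))]
seal [(0.59, [338.0, 89.3, 352.8, 221.7], array([0.5518, 0.0657, 0.06  ]))]
cassette_grip [(0.93, [398.7, 239.2, 494.1, 291.0], array([ 0.6885, -0.0817,  0.06  ])), (0.89, [257.1, 95.0, 352.3, 219.6], array([0.485 , 0.0625, 0.06  ]))]
cam_grip [(0.87, [373.4, 138.4, 418.9, 187.4], array([0.6219, 0.0523, 0.06  ]))]
```

View pics/w1.png

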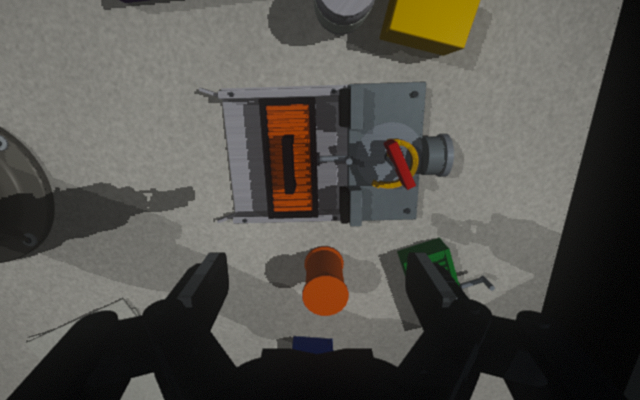

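The wrist view shows the orange cassette with its grip bar centred near (289,163). The red handle runs from (390,143) to (411,188), the housing is nearly square to the picture, and the cartridge is at (325,280).

```bash
python3 - <<'E'
from h import *
p={'pixels':cv2.imread('pics/w1.png')[:,:,::-1].copy()}
z=np.load('w1.npz');f,cx,cy=z['k'];M=np.linalg.inv(z['M'])
def rr(u,v,h):
    d=M[:3,:3]@np.array([(u-cx)/f,-(v-cy)/f,-1]);c=M[:3,3];return (c+d*(h-c[2])/d[2]).round(4)
m=red(p);m[:, :300]=0
y,x=np.nonzero(m);c=cv2.minAreaRect(np.c_[x,y].astype(np.float32));b=cv2.boxPoints(c);print('red rect',c)
print('handle top',rr(*c[0],.09)); q=[rr(*k,.092) for k in b];print(q)
g=p['pixels'].astype(int);
dark=(g.sum(2)<110);dark[:,:275]=0;dark[:,304:]=0;dark[:125]=0;dark[205:]=0
n,l,s,ce=cv2.connectedComponentsWithStats(dark.astype(np.uint8));i=1+np.argmax(s[1:,4]);print(s[i],ce[i])
y,x=np.nonzero(l==i);c=cv2.minAreaRect(np.c_[x,y].astype(np.float32));print(c,[rr(*k,.08) for k in cv2.boxPoints(c)],rr(*c[0],.08))
h=cv2.cvtColor(p['pixels'],cv2.COLOR_RGB2HSV);o=(h[...,0]>5)&(h[...,0]<18)&(h[...,1]>150);o[230:]=0;o[:,:240]=0;o[:,330:]=0
y,x=np.nonzero(o);c=cv2.minAreaRect(np.c_[x,y].astype(np.float32));print('orange',c,[rr(*k,.046) for k in cv2.boxPoints(c)],rr(*c[0],.046))
print('deck corners',rr(425,82,.026),rr(417,220,.026),rr(349,84,.046),rr(343,221,.046))
E
```

```text
red rect ((401.8426818847656, 165.06884765625), (47.754695892333984, 9.276091575622559), 66.37062072753906)
handle top [0.617  0.0576 0.09  ]
[array([0.5987, 0.0812, 0.092 ]), array([0.608 , 0.0854, 0.092 ]), array([0.6349, 0.0338, 0.092 ]), array([0.6252, 0.0292, 0.092 ])]
[280 135  17  59 677] [287.92319055 163.32791728]
((287.9999694824219, 164.00001525878906), (58.3804817199707, 13.525693893432617), 86.49646759033203) [array([0.4738, 0.0908, 0.08  ]), array([0.4896, 0.0918, 0.08  ]), array([0.4924, 0.0207, 0.08  ]), array([0.4756, 0.0196, 0.08  ])] [0.4828 0.0568 0.08  ]
orange ((289.2980651855469, 157.85659790039062), (107.55056762695312, 43.00284957885742), 87.51044464111328) [array([0.4537, 0.1241, 0.046 ]), array([0.5071, 0.1263, 0.046 ]), array([ 0.5124, -0.0154,  0.046 ]), array([ 0.453 , -0.0182,  0.046 ])] [0.4815 0.058  0.046 ]
deck corners [0.6556 0.1521 0.026 ] [ 0.6642 -0.0373  0.026 ] [0.5566 0.1487 0.046 ] [ 0.554  -0.0308  0.046 ]
```

Call:
play_rows([
  [[-1,0.01,-0.17,0.5,-0.02],[-1,0.01,-0.17,1,-0.02],[-1,0.01,-0.17,1,-0.02],[-1,0.01,-0.17,1,-0.02],[-1,0.01,-0.17,1,-0.02],[-1,0.01,-0.17,1,-0.02],[-1,0.01,-0.17,1,-0.02],[-1,0.01,-0.17,1,-0.02]],
])

```text
clock: 4.6
tcp_pos: [0.4842, 0.0569, 0.1032]
orientation: [2.186, 2.254, 0.004]
contact_force: [0.8, 0.8, 0.5]
grip_width: 0.0857
gripper_force: 0.0
```

Call:
play_rows([
  [[-0.4,0,0,0.1,0],[-0.4,0,0,0.2,0],[0.3,0,0,0.23,0],[0.5,0,0,0.23,0],[1,0,0,0.23,0],[1,0,0,0.23,0],[1,0,0,0.23,0],[1,0,0,0.23,0],[1,0,0,0.23,0],[1,0,0,0.23,0]],
], grip_force=30)

```text
clock: 5.43
tcp_pos: [0.4836, 0.0565, 0.0569]
orientation: [2.186, 2.253, 0.003]
contact_force: [-1.9, -0.3, 7.4]
grip_width: 0.0115
gripper_force: 32.3
```

Call:
play_rows([
  [[1,0,0,-0.005,0],[1,0,0.02,-0.005,0],[1,0,0.04,-0.005,0],[1,0,0.06,-0.005,0],[1,0,0.08,-0.005,0],[1,0,0.1,-0.005,0],[1,0,0.105,-0.005,0],[1,0,0.11,-0.005,0],[1,0,0.11,-0.005,0]],
])

```text
clock: 6.18
tcp_pos: [0.5052, 0.0572, 0.057]
orientation: [2.187, 2.254, 0.001]
contact_force: [-2.3, -1.0, 7.0]
grip_width: 0.0109
gripper_force: 32.1
```

Call:
play_rows([
  [[1,0,0.005,0,0],[1,0,0.01,0,0],[1,0,0.01,0,0]],
])

```text
clock: 6.43
tcp_pos: [0.5071, 0.0572, 0.057]
orientation: [2.187, 2.255, 0.001]
contact_force: [-1.7, -0.7, 7.1]
grip_width: 0.0115
gripper_force: 32.2
```

Call:
play_rows([
  [[1,0,0.005,0,0],[1,0,0.01,0,0],[1,0,0.01,0,0]],
])

```text
clock: 6.68
tcp_pos: [0.5091, 0.0573, 0.0569]
orientation: [2.187, 2.255, 0.001]
contact_force: [-3.6, -0.6, 6.4]
grip_width: 0.0114
gripper_force: 32.2
```

Call:
play_rows([
  [[1,0,0.005,0,0],[1,0,0.01,0,0],[1,0,0.01,0,0]],
])

```text
clock: 6.93
tcp_pos: [0.5111, 0.0574, 0.057]
orientation: [2.187, 2.255, 0.001]
contact_force: [-3.2, -0.3, 6.4]
grip_width: 0.0113
gripper_force: 32.2
```

Call:
play_rows([
  [[1,0,0.005,0,0],[1,0,0.005,0,0],[1,0,0.005,0,0]],
])

```text
clock: 7.18
tcp_pos: [0.512, 0.0574, 0.057]
orientation: [2.187, 2.255, 0.001]
contact_force: [-2.5, -0.4, 7.1]
grip_width: 0.0111
gripper_force: 32.2
```

Call:
play_rows([
  [[1,0,0.005,0,0],[1,0,0.005,0,0],[1,0,0.005,0,0]],
])

```text
clock: 7.43
tcp_pos: [0.5127, 0.0574, 0.0569]
orientation: [2.187, 2.255, 0.0]
contact_force: [-3.8, 0.1, 8.9]
grip_width: 0.0116
gripper_force: 32.4
```

Call:
play_rows([
  [[1,0,0.005,0,0],[1,0,0.005,0,0],[1,0,0.005,0,0]],
])

```text
clock: 7.68
tcp_pos: [0.5129, 0.0574, 0.057]
orientation: [-2.187, -2.255, 0.002]
contact_force: [-6.8, -0.8, 11.1]
grip_width: 0.0113
gripper_force: 32.8
```

Call:
play_rows([
  [[1,0,0.005,0,0],[1,0,0.005,0,0],[1,0,0.005,0,0]],
])

```text
clock: 7.93
tcp_pos: [0.5131, 0.0574, 0.0569]
orientation: [-2.186, -2.254, 0.004]
contact_force: [-8.6, -1.0, 15.1]
grip_width: 0.0111
gripper_force: 33.3
```

Call:
play_rows([
  [[1,0,-0.01,0,0],[1,0,-0.01,0,0],[0.2,0,-0.01,0,0],[0.2,0,-0.01,0,0],[0.2,0,-0.01,0,0],[0.2,0,-0.01,0,0],[0.2,0,-0.01,-0.1,0],[0.2,0,-0.01,-0.3,0],[0.2,0,0,-0.5,0],[0.2,0,0,-0.5,0],[0.2,0,0,-0.5,0]],
])

```text
clock: 8.85
tcp_pos: [0.5164, 0.0576, 0.1587]
orientation: [2.185, 2.252, 0.006]
contact_force: [0.1, -0.5, -0.6]
grip_width: 0.0342
gripper_force: 0.0
```

```bash
python3 - <<'E'
from h import *
o=get_obs();p=viewer.grab_frame('wrist');print(p['shot'],o['tcp_pos'],o['joints'].round(2),o['contact_force'].round(1),o['moment'].round(3))
m=red(p);y,x=np.nonzero(m);c=cv2.minAreaRect(np.c_[x,y].astype(np.float32));print(c,ray(p,*c[0],.09,o))
print([ray(p,*k,.092,o).round(4) for k in cv2.boxPoints(c)])
np.savez('w2.npz',M=w2c(p,o),k=K(p));save(p,'w2.png')
E
```

```text
6 [0.51637096 0.05756338 0.15870575] [ 0.24  0.36 -0.57  1.97  0.25  0.87 -0.43] [ 0.1 -0.5 -0.6] [ 0.022 -0.003  0.015]
((452.06585693359375, 213.1072998046875), (72.84505462646484, 16.05060577392578), 69.77513122558594) [0.61691282 0.05779166 0.09      ]
[array([0.5979, 0.0816, 0.092 ]), array([0.6079, 0.0859, 0.092 ]), array([0.6353, 0.0338, 0.092 ]), array([0.6247, 0.0289, 0.092 ])]
```

View pics/w2.png

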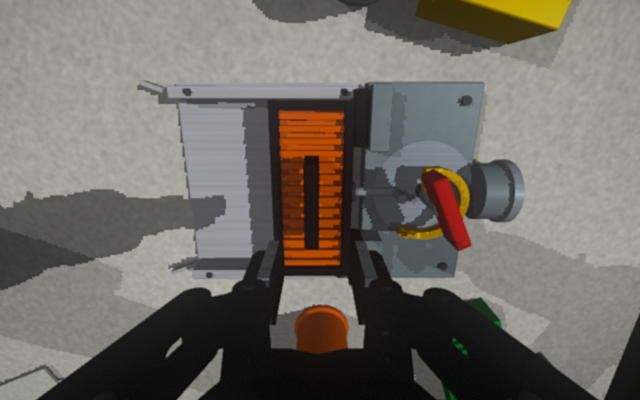

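The cassette bar (310,202) is now against the seal line at about x=355. The red handle is at (452,213), with the hook's mouth open to the cassette.

Call:
play_rows([
  [[0.2,-0.015,0.2,0,-0.08],[0.2,-0.015,0.4,0,-0.15],[0.2,-0.015,0.5,0,-0.22],[0.2,-0.015,0.5,0,-0.285],[0.2,-0.015,0.5,0,-0.285],[0.2,-0.015,0.5,0,-0.285],[0.2,-0.015,0.5,0.2,-0.285],[0.2,-0.015,0.5,0.2,-0.285],[0.2,-0.015,0.5,0.2,-0.285]],
])

```text
clock: 9.65
tcp_pos: [0.6119, 0.0569, 0.1145]
orientation: [-1.632, -2.68, 0.006]
contact_force: [-0.8, 0.2, 1.5]
grip_width: 0.034
gripper_force: 0.0
```

```bash
python3 - <<'E'
from h import *
o=get_obs();print(o['tcp_pos'],o['joints'].round(2),o['contact_force'].round(1),o['moment'].round(3))
Rm=R.from_rotvec(o['orientation']).as_matrix();print('tool y yaw',np.arctan2(Rm[1,1],Rm[0,1]),'err in tool axes',Rm.T@(np.array([.617,.0577,.066])-o['tcp_pos']))
E
```

```text
[0.61192779 0.05685804 0.11448939] [ 0.24  0.58 -0.6   1.77  0.4   0.92 -0.05] [-0.8  0.2  1.5] [ 0.009 -0.01  -0.039]
tool y yaw 0.47665515601284875 err in tool axes [-0.00164571  0.00514591  0.048461  ]
```

Call:
play_rows([
  [[0.2,-0.008,0.026,0,0],[0.2,-0.008,0.026,0.12,0],[0.2,-0.008,0.026,0.24,0],[0.2,-0.008,0.026,0.24,0],[0.2,-0.008,0.026,0.24,0],[1,-0.008,0.026,0.24,0],[1,-0.008,0.026,0.24,0],[1,-0.008,0.026,0.24,0],[1,-0.008,0.026,0.24,0],[1,-0.008,0.026,0.24,0]],
], grip_force=80)

```text
clock: 10.48
tcp_pos: [0.6166, 0.0562, 0.0696]
orientation: [-1.632, -2.681, 0.011]
contact_force: [-13.4, -4.9, 9.4]
grip_width: 0.01
gripper_force: 79.3
```

```bash
cat > st.py <<'E'
from h import *
o=get_obs();Rm=R.from_rotvec(o['orientation']).as_matrix();y=np.arctan2(Rm[1,1],Rm[0,1])
print(o['clock'],'tcp',o['tcp_pos'].round(4),'cam',round(.03-y,3),'F',o['contact_force'].round(1),'Ftool',(Rm.T@o['contact_force']).round(1),'M',o['moment'].round(3),'w',o['grip_width'].round(4),'j',o['joints'].round(2))
E
python3 st.py
```

```text
Traceback (most recent call last):
  File "st.py", line 3, in <module>
    print(o['clock'],'tcp',o['tcp_pos'].round(4),'cam',round(.03-y,3),'F',o['contact_force'].round(1),'Ftool',(Rm.T@o['contact_force']).round(1),'M',o['moment'].round(3),'w',o['grip_width'].round(4),'j',o['joints'].round(2))
                                                                                                                                                                              ^^^^^^^^^^^^^^^^^^^^^
AttributeError: 'float' object has no attribute 'round'
```

Call:
play_rows([
  [[1,0,-0.02,0,0],[1,0,-0.02,0,0],[1,0,-0.02,0,0]],
])

```text
clock: 10.73
tcp_pos: [0.6165, 0.0562, 0.0696]
orientation: [1.632, 2.683, -0.0]
contact_force: [-3.1, -2.0, 4.5]
grip_width: 0.0105
gripper_force: 80.5
```

```bash
sed -i "s/o\['grip_width'\].round(4)/round(o['grip_width'],4)/" st.py; python3 st.py
```

```text
10.7333 tcp [0.6165 0.0562 0.0696] cam -0.448 F [-3.1 -2.   4.5] Ftool [-0.3 -3.7 -4.5] M [-0.433  0.776 -0.084] w 0.0105 j [ 0.22  0.64 -0.57  1.79  0.45  0.84 -0.08]
```

Call:
play_rows([
  [[1,0,-0.005,0,0.06],[1,0,-0.005,0,0.12],[1,0,-0.005,0,0.18],[1,0,-0.005,0,0.24],[1,0,-0.005,0,0.3],[1,0,-0.005,0,0.3],[1,0,-0.005,0,0.3]],
])

```text
clock: 11.32
tcp_pos: [0.6158, 0.056, 0.0696]
orientation: [2.21, 2.231, 0.0]
contact_force: [-3.8, -1.3, 7.0]
grip_width: 0.0105
gripper_force: 80.8
```

```bash
python3 st.py
```

```text
11.3167 tcp [0.6158 0.056  0.0696] cam 0.021 F [-3.8 -1.3  7. ] Ftool [-1.3 -3.8 -7. ] M [-0.381  1.034 -0.081] w 0.0105 j [ 0.14  0.62 -0.46  1.8   0.36  0.81 -0.48]
```

Call:
play_rows([
  [[1,0,-0.005,0,0.07],[1,0,-0.005,0,0.14],[1,0,-0.005,0,0.21],[1,0,-0.005,0,0.28],[1,0,-0.005,0,0.35],[1,0,-0.005,0,0.42],[1,0,-0.005,0,0.49],[1,0,-0.005,0,0.56],[1,0,-0.005,0,0.56],[1,0,-0.005,0,0.56]],
])

```text
clock: 12.15
tcp_pos: [0.6146, 0.0566, 0.0696]
orientation: [2.95, 1.079, 0.001]
contact_force: [-3.4, -1.7, 8.5]
grip_width: 0.0109
gripper_force: 81.0
```

```bash
python3 st.py
```

```text
12.15 tcp [0.6146 0.0566 0.0696] cam 0.9 F [-3.4 -1.7  8.5] Ftool [-3.7 -0.9 -8.5] M [-0.102  1.134 -0.123] w 0.0109 j [-0.01  0.58 -0.24  1.81  0.19  0.77 -1.22]
```

Call:
play_rows([
  [[1,0,0,0,0.04],[1,0,0,0,0.08],[1,0,0,0,0.12],[1,0,0,0,0.16],[1,0,0,0,0.16]],
])

```text
clock: 12.57
tcp_pos: [0.6144, 0.057, 0.0696]
orientation: [-3.063, -0.697, -0.0]
contact_force: [-4.6, -0.8, 9.2]
grip_width: 0.0105
gripper_force: 81.1
```

```bash
python3 st.py
```

```text
12.5667 tcp [0.6144 0.057  0.0696] cam 1.154 F [-4.6 -0.8  9.2] Ftool [-4.5 -1.3 -9.2] M [ 0.033  1.267 -0.083] w 0.0105 j [-0.06  0.58 -0.18  1.81  0.14  0.76 -1.44]
```

Call:
play_rows([
  [[1,0,0,0,0.03],[1,0,0,0,0.06],[1,0,0,0,0.06],[1,0,0,0,0.06]],
])

```text
clock: 12.9
tcp_pos: [0.6143, 0.0571, 0.0696]
orientation: [-3.091, -0.556, -0.0]
contact_force: [-5.5, -0.3, 8.7]
grip_width: 0.0105
gripper_force: 81.2
```

```bash
python3 st.py
```

```text
12.9 tcp [0.6143 0.0571 0.0696] cam 1.245 F [-5.5 -0.3  8.7] Ftool [-5.2 -1.7 -8.7] M [ 0.148  1.263 -0.076] w 0.0105 j [-0.08  0.58 -0.16  1.81  0.12  0.76 -1.51]
```

Call:
play_rows([
  [[1,0,0,0,0.03],[1,0,0,0,0.06],[1,0,0,0,0.06],[1,0,0,0,0.06]],
])

```text
clock: 13.23
tcp_pos: [0.6143, 0.0572, 0.0696]
orientation: [-3.114, -0.41, -0.0]
contact_force: [-5.0, -0.2, 8.9]
grip_width: 0.0105
gripper_force: 81.2
```

```bash
python3 st.py
```

```text
13.2333 tcp [0.6143 0.0572 0.0696] cam 1.339 F [-5.  -0.2  8.9] Ftool [-4.9 -1.1 -8.9] M [ 0.193  1.315 -0.077] w 0.0105 j [-0.09  0.57 -0.13  1.82  0.1   0.76 -1.59]
```

Call:
play_rows([
  [[1,0,0,0,0.03],[1,0,0,0,0.06],[1,0,0,0,0.06],[1,0,0,0,0.06]],
])

```text
clock: 13.57
tcp_pos: [0.6143, 0.0574, 0.0696]
orientation: [-3.129, -0.263, 0.0]
contact_force: [-5.9, 1.2, 8.7]
grip_width: 0.0102
gripper_force: 81.2
```

```bash
python3 st.py
```

```text
13.5667 tcp [0.6143 0.0574 0.0696] cam 1.433 F [-5.9  1.2  8.7] Ftool [-5.6 -2.1 -8.7] M [ 0.203  1.24  -0.075] w 0.0102 j [-0.11  0.57 -0.11  1.82  0.09  0.76 -1.67]
```

Call:
play_rows([
  [[1,0,0,0,0.03],[1,0,0,0,0.06],[1,0,0,0,0.06],[1,0,0,0,0.06]],
])

```text
clock: 13.9
tcp_pos: [0.6143, 0.0575, 0.0696]
orientation: [-3.138, -0.116, 0.0]
contact_force: [-5.8, 1.1, 9.6]
grip_width: 0.0105
gripper_force: 81.2
```

```bash
python3 st.py
```

```text
13.9 tcp [0.6143 0.0575 0.0696] cam 1.527 F [-5.8  1.1  9.6] Ftool [-5.7 -1.5 -9.6] M [ 0.307  1.29  -0.116] w 0.0105 j [-0.13  0.57 -0.09  1.82  0.07  0.75 -1.75]
```

Call:
play_rows([
  [[1,0,0,0,0.03],[1,0,0,0,0.06],[1,0,0,0,0.06],[1,0,0,0,0.06]],
])

```text
clock: 14.23
tcp_pos: [0.6143, 0.0577, 0.0696]
orientation: [-3.14, 0.032, 0.0]
contact_force: [-6.0, 1.3, 8.4]
grip_width: 0.0103
gripper_force: 81.2
```

```bash
python3 st.py
```

```text
14.2333 tcp [0.6143 0.0577 0.0696] cam 1.621 F [-6.   1.3  8.4] Ftool [-6.1 -1.2 -8.3] M [ 0.286  1.308 -0.053] w 0.0103 j [-0.15  0.57 -0.06  1.82  0.05  0.75 -1.83]
```

Call:
play_rows([
  [[1,0,0,0,0.03],[1,0,0,0,0.06],[1,0,0,0,0.06],[1,0,0,0,0.06]],
])

```text
clock: 14.57
tcp_pos: [0.6143, 0.0578, 0.0696]
orientation: [-3.135, 0.18, 0.0]
contact_force: [-5.4, 2.1, 9.3]
grip_width: 0.0107
gripper_force: 81.2
```

```bash
python3 st.py; python3 - <<'E'
from h import *
p=viewer.grab_frame('side');save(p,'s2.png');cv2.imwrite('pics/s2c.png',cv2.resize(p['pixels'][170:270,240:400,::-1],None,fx=5,fy=5,interpolation=2))
E
```

```text
14.5667 tcp [0.6143 0.0578 0.0696] cam 1.715 F [-5.4  2.1  9.3] Ftool [-5.6 -1.5 -9.3] M [ 0.323  1.275 -0.113] w 0.0107 j [-0.16  0.57 -0.04  1.82  0.03  0.75 -1.9 ]
```

View pics/s2c.png

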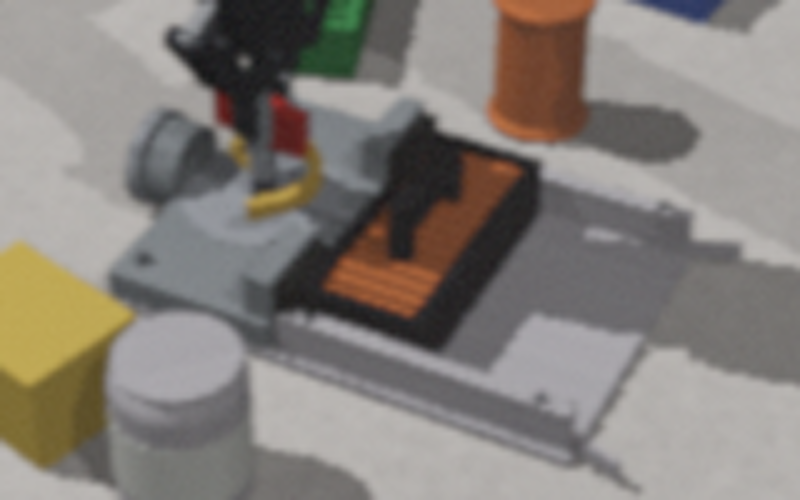

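The side view shows the yellow hook wrapped to the near side at (285,190) and the cassette up against the pads at (320,270). I'll average the torque readings and keep turning in small steps.

```bash
cat >> st.py <<'E'
L=[]
for i in range(5):
    viewer.grab_frame('side'); q=get_obs(); L.append([q['moment'][2],*q['contact_force'],q['tau'][6]])
L=np.array(L);print('Mz mean',L[:,0].mean().round(4),'sd',L[:,0].std().round(4),'F',L[:,1:4].mean(0).round(2),'tau7',L[:,4].mean().round(3),get_obs()['clock'])
E
python3 st.py
```

```text
14.6167 tcp [0.6142 0.0578 0.0696] cam 1.715 F [-5.9  2.5  8.9] Ftool [-6.2 -1.9 -8.9] M [ 0.357  1.306 -0.086] w 0.0104 j [-0.16  0.57 -0.04  1.82  0.03  0.75 -1.9 ]
Mz mean -0.0707 sd 0.0418 F [-5.88  1.28  8.59] tau7 0.088 14.8667
```

Call:
play_rows([
  [[1,0,0,0,0.03],[1,0,0,0,0.06],[1,0,0,0,0.06],[1,0,0,0,0.06]],
])

```text
clock: 15.2
tcp_pos: [0.6143, 0.0579, 0.0696]
orientation: [-3.123, 0.327, 0.001]
contact_force: [-6.4, 1.2, 8.9]
grip_width: 0.0106
gripper_force: 81.2
```

```bash
python3 st.py
```

```text
15.2 tcp [0.6143 0.0579 0.0696] cam 1.81 F [-6.4  1.2  8.9] Ftool [-6.5  0.2 -8.9] M [ 0.431  1.237 -0.112] w 0.0106 j [-0.18  0.57 -0.02  1.82  0.01  0.75 -1.98]
Mz mean -0.0664 sd 0.021 F [-5.81  1.64  9.56] tau7 0.08 15.45
```

Call:
play_rows([
  [[1,0,0,0,0.03],[1,0,0,0,0.06],[1,0,0,0,0.06],[1,0,0,0,0.06]],
])

```text
clock: 15.78
tcp_pos: [0.6143, 0.0581, 0.0696]
orientation: [-3.104, 0.474, 0.001]
contact_force: [-5.2, 1.8, 9.3]
grip_width: 0.0107
gripper_force: 81.2
```

```bash
python3 st.py
```

```text
15.7833 tcp [0.6143 0.0581 0.0696] cam 1.904 F [-5.2  1.8  9.3] Ftool [-5.5 -0.2 -9.3] M [ 0.468  1.227 -0.075] w 0.0107 j [-0.2   0.57  0.01  1.82 -0.01  0.75 -2.06]
Mz mean -0.0701 sd 0.0368 F [-5.24  1.92  9.44] tau7 0.068 16.0333
```

```bash
python3 - <<'E'
from h import *
o=get_obs();p=viewer.grab_frame('wrist');save(p,'w3.png')
np.savez('w3.npz',M=w2c(p,o),k=K(p))
print('expected grip top centre px if touch',proj(p,[[.5126,.0563,.08],[.5145,.0563,.08],[.589,.0565,.056],[.616,.0577,.047]],o).round(1))
g=cv2.imread('pics/w2.png')[:,:,::-1].copy();z=np.load('w2.npz');f,cx,cy=z['k'];M=np.linalg.inv(z['M'])
def rr(u,v,h):
    d=M[:3,:3]@np.array([(u-cx)/f,-(v-cy)/f,-1]);c=M[:3,3];return (c+d*(h-c[2])/d[2]).round(4)
for row in (180,200,220,240): print(row,g[row,298:326].sum(1))
print(rr(312,200,.08),rr(304,200,.08),rr(319,200,.08), rr(304,240,.08),rr(319,240,.08))
E
```

```text
expected grip top centre px if touch [[371.6 414.9]
 [370.8 412.6]
 [332.  282.3]
 [316.2 235.9]]
180 [131 125 148 195 212 139  81  64  69  76  73  70  73  72  77  76  73  77
  78  65  77 154 222 241 228 221 218 216]
200 [147 150 147 152 148 112  63  64  70  76  72  73  63  72  73  77  69  67
  80  71 107 189 221 220 220 217 217 222]
220 [142 144 138 147 141 122  80  68  73  63  76  73  74  71  70  78  69  72
  71  62 105 174 207 205 197 204 205 206]
240 [207 207 209 208 207 203 135  72  74  74  79  75  79  77  74  72  74  69
  76  67 105 185 202 201 200 199 208 199]
[0.5137 0.0618 0.08  ] [0.5076 0.0616 0.08  ] [0.519  0.0619 0.08  ] [0.5082 0.0283 0.08  ] [0.5201 0.0287 0.08  ]
```

View pics/w3.png

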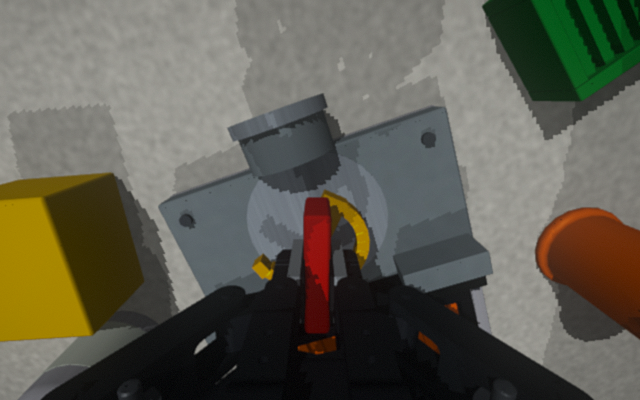

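Wrist view: the handle is gripped at (317,265) and the hook is turned round towards the cassette. The pin is hidden behind the fingers. Torque still matches free turning, so I'll continue in small steps.

Call:
play_rows([
  [[1,0,0,0,0.015],[1,0,0,0,0.03],[1,0,0,0,0.045],[1,0,0,0,0.06]],
])

```text
clock: 16.42
tcp_pos: [0.6144, 0.0582, 0.0696]
orientation: [-3.078, 0.618, 0.0]
contact_force: [-5.5, 1.8, 9.9]
grip_width: 0.0103
gripper_force: 81.3
```

```bash
python3 st.py; python3 - <<'E'
from h import *
p=viewer.grab_frame('side')
a=cv2.cvtColor(cv2.imread('pics/s2.png'),cv2.COLOR_BGR2GRAY).astype(np.float32);b=cv2.cvtColor(p['pixels'],cv2.COLOR_RGB2GRAY).astype(np.float32)
def pc(x0,x1,y0,y1):
    A=a[y0:y1,x0:x1];B=b[y0:y1,x0:x1];return cv2.phaseCorrelate(A.copy(),B.copy(),cv2.createHanningWindow((x1-x0,y1-y0),cv2.CV_32F))
print('cassette',pc(310,350,200,242),'ref carton/can',pc(225,300,215,280))
print('px per 2mm x',proj(p,[[.51,.056,.046],[.512,.056,.046]]))
E
```

```text
16.4167 tcp [0.6144 0.0582 0.0696] cam 1.997 F [-5.5  1.8  9.9] Ftool [-5.8  0.4 -9.9] M [0.471 1.198 0.365] w 0.0103 j [-0.22  0.57  0.03  1.83 -0.03  0.75 -2.14]
Mz mean 0.0968 sd 0.0193 F [-5.82  2.01  9.06] tau7 -0.125 16.6667
cassette ((-0.34099640328625824, 0.542331584238184), 0.9144347212049696) ref carton/can ((0.5213428263072828, -0.0038529835799678835), 0.9169459357085051)
px per 2mm x [[325.77106145 214.10544032]
 [325.11015171 213.88166541]]
```

Call:
play_rows([
  [[1,0,0,0,0.015],[1,0,0,0,0.03],[1,0,0,0,0.045]],
])

```text
clock: 16.97
tcp_pos: [0.6144, 0.0583, 0.0696]
orientation: [-3.054, 0.727, 0.0]
contact_force: [-5.5, 1.9, 9.1]
grip_width: 0.0105
gripper_force: 81.4
```

```bash
python3 st.py
```

```text
16.9667 tcp [0.6144 0.0583 0.0696] cam 2.068 F [-5.5  1.9  9.1] Ftool [-5.8  0.7 -9.1] M [0.543 1.149 0.474] w 0.0105 j [-0.23  0.57  0.05  1.83 -0.04  0.75 -2.2 ]
Mz mean 0.1065 sd 0.0584 F [-5.7   2.59  9.1 ] tau7 -0.139 17.2167
```

Readings taken while moving show the real resistance, 0.37–0.47 N m. The readings after settling were misleading. I'll turn back and sweep again, reading in motion.

Call:
play_rows([
  [[1,0,0,0,-0.05],[1,0,0,0,-0.1],[1,0,0,0,-0.16],[1,0,0,0,-0.22],[1,0,0,0,-0.28],[1,0,0,0,-0.34],[1,0,0,0,-0.4],[1,0,0,0,-0.46],[1,0,0,0,-0.52],[1,0,0,0,-0.55],[1,0,0,0,-0.55]],
])

```text
clock: 18.13
tcp_pos: [0.6144, 0.057, 0.0696]
orientation: [-3.078, -0.621, -0.0]
contact_force: [-4.3, -0.4, 9.6]
grip_width: 0.0103
gripper_force: 81.2
```

```bash
sed -i '/^L=\[\]/,$d' st.py; python3 st.py
```

```text
18.1333 tcp [0.6144 0.057  0.0696] cam 1.203 F [-4.3 -0.4  9.6] Ftool [-4.2 -1.4 -9.6] M [0.104 1.253 0.057] w 0.0103 j [-0.07  0.58 -0.17  1.81  0.13  0.76 -1.48]
```

Call:
play_rows([
  [[1,0,0,0,0.015],[1,0,0,0,0.03],[1,0,0,0,0.045],[1,0,0,0,0.06]],
])

```text
clock: 18.47
tcp_pos: [0.6143, 0.0572, 0.0696]
orientation: [-3.105, -0.47, -0.0]
contact_force: [-6.2, 0.0, 8.5]
grip_width: 0.0103
gripper_force: 81.2
```

```bash
python3 st.py
```

```text
18.4667 tcp [0.6143 0.0572 0.0696] cam 1.3 F [-6.2  0.   8.5] Ftool [-5.9 -1.8 -8.5] M [0.192 1.284 0.14 ] w 0.0103 j [-0.09  0.57 -0.15  1.82  0.11  0.76 -1.56]
```

Call:
play_rows([
  [[1,0,0,0,0.015],[1,0,0,0,0.03],[1,0,0,0,0.045],[1,0,0,0,0.06]],
])

```text
clock: 18.8
tcp_pos: [0.6143, 0.0573, 0.0696]
orientation: [-3.124, -0.324, -0.0]
contact_force: [-5.5, 0.3, 8.4]
grip_width: 0.0106
gripper_force: 81.2
```

```bash
python3 st.py
```

```text
18.8 tcp [0.6143 0.0573 0.0696] cam 1.394 F [-5.5  0.3  8.4] Ftool [-5.3 -1.5 -8.4] M [0.163 1.312 0.17 ] w 0.0106 j [-0.1   0.57 -0.12  1.82  0.09  0.76 -1.64]
```

Call:
play_rows([
  [[1,0,0,0,0.015],[1,0,0,0,0.03],[1,0,0,0,0.045],[1,0,0,0,0.06]],
])

```text
clock: 19.13
tcp_pos: [0.6142, 0.0574, 0.0696]
orientation: [-3.135, -0.177, 0.0]
contact_force: [-6.1, 0.4, 8.7]
grip_width: 0.0102
gripper_force: 81.2
```

```bash
python3 st.py
```

```text
19.1333 tcp [0.6142 0.0574 0.0696] cam 1.488 F [-6.1  0.4  8.7] Ftool [-6.  -1.1 -8.7] M [0.169 1.308 0.194] w 0.0102 j [-0.12  0.57 -0.1   1.82  0.08  0.75 -1.72]
```

Call:
play_rows([
  [[1,0,0,0,0.015],[1,0,0,0,0.03],[1,0,0,0,0.045],[1,0,0,0,0.06]],
])

```text
clock: 19.47
tcp_pos: [0.6142, 0.0576, 0.0696]
orientation: [-3.14, -0.029, 0.0]
contact_force: [-5.1, 1.5, 9.2]
grip_width: 0.0107
gripper_force: 81.3
```

```bash
python3 st.py
```

```text
19.4667 tcp [0.6142 0.0576 0.0696] cam 1.582 F [-5.1  1.5  9.2] Ftool [-5.1 -1.6 -9.2] M [0.256 1.334 0.273] w 0.0107 j [-0.14  0.57 -0.07  1.82  0.06  0.75 -1.79]
```

Call:
play_rows([
  [[1,0,0,0,0.015],[1,0,0,0,0.03],[1,0,0,0,0.045],[1,0,0,0,0.06]],
])

```text
clock: 19.8
tcp_pos: [0.6142, 0.0577, 0.0696]
orientation: [-3.138, 0.118, 0.0]
contact_force: [-5.5, 1.0, 8.9]
grip_width: 0.0104
gripper_force: 81.3
```

```bash
python3 st.py
```

```text
19.8 tcp [0.6142 0.0577 0.0696] cam 1.676 F [-5.5  1.   8.9] Ftool [-5.5 -0.6 -8.9] M [0.299 1.241 0.297] w 0.0104 j [-0.16  0.57 -0.05  1.82  0.04  0.75 -1.87]
```

Torque in motion rises from about 1.35 rad, which agrees with the geometric first touch (26.7 mm, 1.33 rad). The target is therefore about 1.8 rad.

Call:
play_rows([
  [[1,0,0,0,0.015],[1,0,0,0,0.03],[1,0,0,0,0.045],[1,0,0,0,0.06],[1,0,0,0,0.075],[1,0,0,0,0.08]],
])

```text
clock: 20.3
tcp_pos: [0.6143, 0.0579, 0.0696]
orientation: [-3.124, 0.315, 0.0]
contact_force: [-5.7, 0.7, 9.1]
grip_width: 0.0101
gripper_force: 81.3
```

```bash
python3 st.py
```

```text
20.3 tcp [0.6143 0.0579 0.0696] cam 1.802 F [-5.7  0.7  9.1] Ftool [-5.7  0.4 -9.1] M [0.373 1.217 0.286] w 0.0101 j [-0.18  0.57 -0.02  1.82  0.01  0.75 -1.98]
```

Call:
play_rows([
  [[1,0,0,0,0],[1,0,0,0,0],[0.6,0,0,0,0],[0.2,0,0,0,0],[0.2,0,0,0,0],[0.2,0,0,0,0],[0.2,0,0,-0.1,0],[0.2,0,0,-0.3,0],[0.2,0,0,-0.5,0],[0.2,0,0,-0.7,0],[0.2,0,0,-0.7,0],[0.2,0,0,-0.7,0]],
])

```text
clock: 21.3
tcp_pos: [0.6164, 0.0562, 0.2113]
orientation: [-3.123, 0.321, -0.01]
contact_force: [-0.5, -0.4, -1.0]
grip_width: 0.0342
gripper_force: 0.0
```

```bash
python3 st.py; python3 - <<'E'
from h import *
o=get_obs();p=viewer.grab_frame('wrist');save(p,'w4.png')
m=red(p);y,x=np.nonzero(m);c=cv2.minAreaRect(np.c_[x,y].astype(np.float32));print(c)
q=np.array([ray(p,*k,.092,o) for k in cv2.boxPoints(c)]);print(q.round(4),q.mean(0))
print(proj(p,[[.589,.0565,.056],[.616,.0577,.047]],o))
E
```

```text
21.3 tcp [0.6164 0.0562 0.2113] cam 1.806 F [-0.5 -0.4 -1. ] Ftool [-0.5  0.5  1. ] M [ 0.033 -0.006 -0.014] w 0.0342 j [-0.18  0.4  -0.01  1.72  0.    1.01 -1.97]
((315.4999694824219, 189.49996948242188), (10.999998092651367, 66.99998474121094), 0.0)
[[0.5889 0.0681 0.092 ]
 [0.6494 0.0551 0.092 ]
 [0.6475 0.0459 0.092 ]
 [0.5869 0.0582 0.092 ]] [0.61818649 0.05681982 0.092     ]
[[321.80731625 207.61513638]
 [315.33251569 180.72910627]]
```

View pics/w4.png

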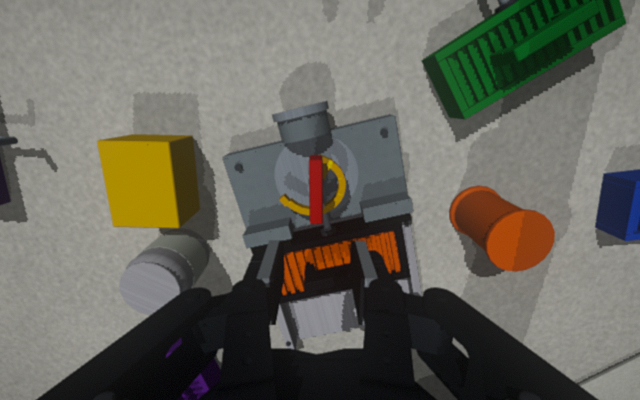

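The wrist view shows the handle at (316,190), unchanged at about 1.8 rad after release. The hook is closed on the cassette side over the pin at (322,207), the cassette is square, and the stock is untouched. I'm handing in.

```bash
python3 -c "
from bench import r
print(r.hand_in())"
```

```text
the job is handed in; nothing more can be done
None
```

I handed the job in with the cassette drawn an estimated 2 mm past first touch and the cam left at about 1.8 rad; the judge gave no verdict. I first turned the cam too far, to about 2.07 rad, because I misread the torque. I estimate that put about 31 N on the seal (crush limit 38 N) before I turned it back.

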